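# Press a loaded board carrier home in the test dock and hold it on the spring pins

## Task

The board for the next functional test sits in one of the two grey carriers; the other carrier is an empty spare, leave that one alone. Pick the loaded carrier up with a light grip, lay it on the dock's bed, slide its nose in under the dock's lip and push gently until it is fully home against the stops with the spring pins pressed back. Nothing latches and the pins push the carrier out again, so finish while still holding it pressed home with the gripper for the test.

Things in the scene. Friction and masses are not known exactly. Their poses are not given: they have to be found in the camera images.
- carrier: the loaded carrier: flat grey plastic frame 84 x 40 x 8 mm (outline solid), 0.06 to 0.12 kg, a blue circuit board in its pocket (parts stand up to 12 mm above the underside). Origin: centre of underside. +x runs lengthwise to the nose, the closed last 19 mm with six brass strips; z up. Lies flat on the bench
- carrier_grip (a point): point on the loaded carrier between its ribbed sides: x = -20 mm from the origin, 4 mm above the underside. Gripped across the 40 mm width here, the fingers stay clear of the dock's cheeks (up to x = -11 mm is ribbed). 10 to 20 N of grip holds it well; over 30 N of grip (60 N, both fingers added) is too hard
- carrier_nose (a point): point on the loaded carrier: middle of the nose's front face, 42 mm ahead of the origin, 4 mm above the underside
- spare: the empty carrier: same frame, size and axes as the loaded one, but its pocket is empty. Leave it where it lies
- dock: test dock, fixed on the bench: dark base plate 120 x 92 x 8 mm, a grey tester box 36 mm long and 33 mm high behind it. Origin: centre of the plate's underside, at bench level; +x is the way the carrier is pushed in, z up. A white bed 24 mm wide, x = -60 to +24, top at z = 14 mm, carries the carrier. Fully home, the carrier's origin is at x = -18, y = 0, z = 14 mm, its x along the dock's x
- dock_mouth (a point): mouth of the dock on the bed's top: dock x = -20, y = 0, z = 14 mm. Here the lead-ins begin, 55 mm apart, narrowing to 43 mm between the white cheeks from x = -8 to +50 mm (outer faces 66 mm apart, 24.5 mm high). The steel lip bridges the cheeks from x = +10 mm on (underside z = 24.5, top 30.5 mm), its front edge turned up from x = +4 mm
- dock_home (a point): where the middle of the nose's front face is when fully home: dock x = +24, y = 0, z = 18 mm, hidden under the lip. Hard stops to either side end the travel here; the spring pins between them have their free tips 6 mm before this point
- pin_block (a joint): how far the spring pins are pressed back along the dock's +x, in m: 0 free, 0.006 with the carrier on the stops. They push back with 1.6 N at first touch plus 0.8 N per mm, about 6.5 N at the stops; pressing on the stops adds to that. A push of 8 to 12 N is right; over 35 N on the dock, down or in, is too hard

How it is judged:
By the outcome, as a careful person would: the job done as asked, in the order asked, and still so for the second after the job is handed in, while the arm keeps its last pose, push and grip.
It also fails if it takes over 45 s, if anything falls off the work surface, if the arm or the gripper's body presses on something with over 40 N, if the wrist force passes 120 N, or if a joint passes its speed limit or range.

## Robot

A 7-joint arm with a two-finger parallel gripper is mounted at the origin on a cart in front of the work surface, level with it; the furniture and walls round the work are solid. World frame = base frame: x ahead of the robot, y to its left, z up, the work surface at z = 0. Lengths are in m, angles in rad, forces in N, time in s.
With the tool pointing down it reaches from about 0.425 to 0.95 m from the base axis. Payload 4.7 kg.
Tool frame: the origin (TCP) lies between the finger pads; the fingertips stand 25 mm ahead of it and the grasp point (between the pads) lies 6 mm ahead of it; z points along the fingers, y is the line along which they close (so a half turn about z gives the same grasp; the last joint's range is limited). The gripper opens to 85 mm and grips with 20 to 120 N. Pads are 22 mm wide; open, the fingers measure 114 mm over their backs; the gripper's body (76 mm by 85 mm) begins 54 mm behind the grasp point. The pads swing forward as they close: fully open they stand 13 mm farther back than shut.
Start: joints at [1.084, 0.469, -0.049, 1.532, 0.024, 1.141, -0.082], TCP at [0.298, -0.605, 0.224] pointing down, gripper open.
Joint ranges: [-2.59, 2.59], [-0.33, 1.99], [-1.39, 1.29], [0.1, 2.45], [-1.04, 4.18], [0.21, 1.99], [-2.66, 2.66]. Speed limits (rad/s): [2.57, 2.57, 3.14, 3.14, 3.14, 3.14, 3.14].

## Interface

Orientations are given as a 3x3 rotation matrix whose columns are the frame's x, y, z axes.
In Python, from rig import * gives the robot as it stands. Calls block until the motion is done:
- movep(position, orientation): joint-space move of the TCP to a pose.
- move_l(position, attitude=None, feed=0.15, until_force=None): straight line of the TCP; attitude=None keeps the orientation; feed is the mean speed in m/s. With until_force (N) it stops when the force on the tool has changed by that much, and returns True; else False.
- move_joints(angles): joint-space move.
- command_gripper(opening, newtons=None): finger opening in m; newtons is the grip in N (None keeps the last); returns when the fingers have stopped.
- sleep(seconds).
- inverse_kinematics(position, orientation): joint angles nearest the present ones, or None.
- sense(): the state.
- camera(name): name is "scene" or "top"; returns (picture, depth): 400x640x3 uint8, red, green, blue; 400x640 float32, m along the optical axis (not along the pixel's ray), 0 where there is no reading.
- camera_params(name): a dict with "K" (3x3 intrinsics, pixels), "dist" ([k1, k2, p1, p2, k3] as OpenCV has them; the pictures are not rectified), "position" and "rotation" of the camera in the world. Camera axes: x right, y down, z forward; pixel columns grow to the right and rows downward; lengths in m; the calibration is good to about 2 mm. A picture is of the moment at which its call begins. camera_params takes no time and is no camera call.
A pose or a line that the arm cannot do raises Unreachable and nothing moves.
- finish_job(): hands the job in; it is judged then, once.
The state is a dict: "time_s": time; "joint_pos": joint angles; "qd": joint speeds; "joint_efforts": joint torques, N m; "position": TCP position; "tcp_rot": TCP orientation; "wrist_force": force on the tool from outside, world axes, zero at the start; "ft_torque": the same for the moment, N m; "finger_gap": finger opening in m; "gripper_force": force on a finger pad.
Only numpy, scipy, OpenCV 4.12 (cv2) and the standard library are available. Lean on these libraries where they do the work, as an engineer would, in place of code of your own. Each camera call takes 0.05 s, during which the arm holds its last target. There are 200 camera calls.

## Working session

There is one attempt and no reset: what is moved stays moved. The work goes in short steps, each a Python script; the robot and the scene stay as the last script left them, time stands still between calls to the robot, and variables do not carry over. Pictures are saved under pics/ and viewed, at most 11 in all, crops included, and the job is handed in when it is done.

```bash
ls; mkdir -p pics
python3 - <<'E'
from rig import *
import numpy as np,cv2
for n in("scene","top"):
    p,d=camera(n); cv2.imwrite(f"pics/{n}0.png",p[:,:,::-1]); np.savez(f"{n}0.npz",p=p,d=d)
    c=camera_params(n); print(n,{k:np.round(v,4).tolist() for k,v in c.items()})
s=sense();print(s)
E
```

```text
pics
scene {'K': [[476.6595, 0.0, 316.4433], [0.0, 476.6595, 204.285], [0.0, 0.0, 1.0]], 'dist': [-0.066, 0.0, 0.0, 0.0, 0.0], 'position': [0.1705, 0.3542, 0.5684], 'rotation': [[-0.8157, -0.3907, 0.4266], [-0.5781, 0.523, -0.6263], [0.0216, -0.7575, -0.6525]]}
top {'K': [[465.5285, 0.0, 315.5899], [0.0, 465.5285, 190.9336], [0.0, 0.0, 1.0]], 'dist': [-0.0846, 0.0, 0.0, 0.0, 0.0], 'position': [0.4497, -0.1869, 0.8938], 'rotation': [[0.0229, -0.9955, 0.0923], [-0.9997, -0.0231, -0.0014], [0.0036, -0.0922, -0.9957]]}
{'time_s': 0.1, 'joint_pos': array([ 1.08410426,  0.46940792, -0.04860376,  1.53354087,  0.02405882,
        1.14102947, -0.08228753]), 'qd': array([ 0.00093605, -0.00076901,  0.00234524, -0.00279103,  0.00077571,
        0.00013795,  0.0004972 ]), 'joint_efforts': array([ 8.52824542e-04, -5.11517429e+01, -4.69475426e-02, -2.38389355e+01,
        1.07890723e-02,  4.40974720e-03, -4.32866364e-05]), 'position': array([ 0.29812089, -0.60500455,  0.22284885]), 'tcp_rot': array([[ 8.97016625e-01,  4.41996052e-01, -8.15669453e-04],
       [ 4.41996804e-01, -8.97015185e-01,  1.60714631e-03],
       [-2.13155622e-05, -1.80216025e-03, -9.99998376e-01]]), 'wrist_force': array([-0.41051712,  0.04320649, -0.69721723]), 'ft_torque': array([0.00759172, 0.04733559, 0.0928556 ]), 'gripper_force': 0.0, 'finger_gap': 0.08521149961876422}
```

View pics/top0.png

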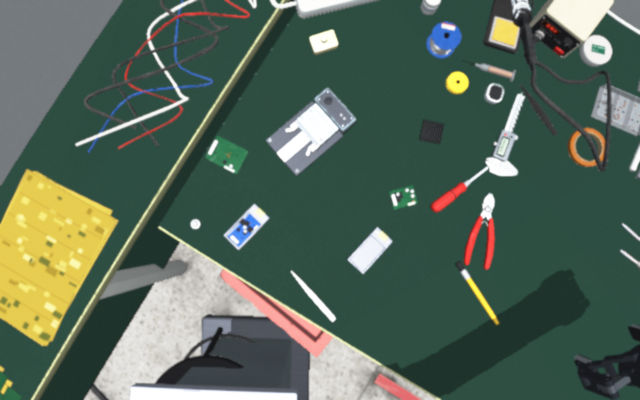

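View pics/scene0.png

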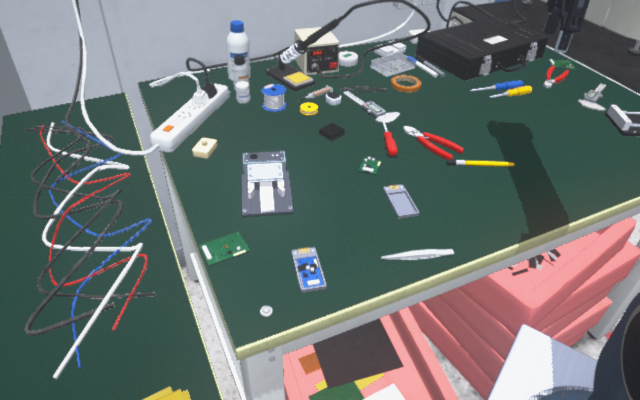

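The top view shows the loaded carrier at about (246,227) with its brass nose toward the upper right (260,212). The spare is at (370,250), and the dock at (311,131) with the tester box toward the upper right.

```bash
cat > h.py <<'E'
from rig import *
import numpy as np,cv2
def world(n,uv,depth):
    c=camera_params(n);uv=np.float64(uv).reshape(-1,1,2)
    r=cv2.undistortPoints(uv,np.array(c["K"]),np.array(c["dist"])).reshape(-1,2)
    return np.c_[r,np.ones(len(r))]*np.ravel(depth)[:,None]@np.array(c["rotation"]).T+c["position"]
def cloud(n,d):
    v,u=np.mgrid[:400,:640];return world(n,np.stack([u,v],-1),d).reshape(400,640,3)
def ortho(n,p,x0,x1,y0,y1,z,s=.0005):
    "rectified picture of plane z: column grows with -y, row with -x"
    c=camera_params(n);X,Y=np.meshgrid(np.arange(x1,x0,-s),np.arange(y1,y0,-s),indexing='ij')
    P=np.stack([X,Y,0*X+z],-1).reshape(-1,3);R=np.array(c["rotation"]).T
    q,_=cv2.projectPoints(P,R,-R@np.array(c["position"]),np.array(c["K"]),np.array(c["dist"]))
    q=q.reshape(*X.shape,2).astype(np.float32)
    return cv2.remap(p,q[...,0],q[...,1],cv2.INTER_CUBIC)
E
python3 - <<'E'
from h import *
for n,cs in(("top",dict(car=(246,227),spare=(370,250),dock=(311,131))),("scene",dict(car=(309,269),spare=(401,200),dock=(266,185)))):
    f=np.load(n+"0.npz");W=cloud(n,f["d"])
    b=W[190:215,300:340] if n=="top" else W[215:235,340:370]
    print(n,"bench z",np.median(b[...,2]),b[...,2].std())
    for k,(u,v) in cs.items():
        r=75 if k=="dock" else 38
        M=np.zeros((400,640),bool);M[max(0,v-r):v+r,u-r:u+r]=1
        m=((W[...,2]>.004)&(W[...,2]<.05)&(f["d"]>0)&M).astype(np.uint8)
        nl,L,st,ce=cv2.connectedComponentsWithStats(m)
        i=1+np.argmax(st[1:,4]);P=W[L==i]
        print(k,st[i],"z pct",np.round(np.percentile(P[:,2],[5,25,50,75,95]),4),"rect",cv2.minAreaRect((P[:,:2]*1000).astype(np.float32)))
f=np.load("top0.npz");W=cloud("top",f["d"])
a=W[227,246];b=W[131,311];print(a,b)
for k,q,h,z in(("a",a,.06,.008),("b",b,.1,.014)):
    o=ortho("top",f["p"],q[0]-h,q[0]+h,q[1]-h,q[1]+h,z,h/280)
    cv2.imwrite(f"pics/o_{k}.png",o[:,:,::-1]); print(k,o.shape)
E
```

```text
top bench z -0.00014730594069894964 0.05644641463535045
car [224 204  45  46 854] z pct [0.0045 0.0058 0.0072 0.0085 0.0108] rect ((461.90118408203125, -57.158851623535156), (40.878421783447266, 83.47764587402344), 46.8182373046875)
spare [348 227  45  47 456] z pct [0.0043 0.0057 0.0073 0.0086 0.0103] rect ((422.36602783203125, -293.7286376953125), (40.7225341796875, 84.23308563232422), 48.086585998535156)
dock [ 266   88   90   87 3753] z pct [0.0061 0.0087 0.0238 0.0309 0.0336] rect ((647.254638671875, -177.77601623535156), (93.5003662109375, 159.32290649414062), 42.54132080078125)
scene bench z -0.0016647373614622762 0.040217115244468304
car [291 247  36  44 887] z pct [0.0042 0.005  0.0058 0.0068 0.0092] rect ((461.1634216308594, -54.00542068481445), (40.8155517578125, 86.0674819946289), 47.91138458251953)
spare [383 185  37  32 278] z pct [0.0044 0.0054 0.0061 0.0068 0.0077] rect ((422.4638977050781, -290.4161682128906), (41.20466232299805, 87.41407775878906), 48.783050537109375)
dock [ 241  151   53   65 2903] z pct [0.0051 0.0067 0.0128 0.0287 0.0313] rect ((646.1478881835938, -171.47451782226562), (91.92326354980469, 157.86012268066406), 42.75723648071289)
[ 0.45987043 -0.05741803  0.00748415] [ 0.64315242 -0.17686227  0.03009468]
a (560, 560, 3)
b (560, 560, 3)
```

View pics/o_a.png

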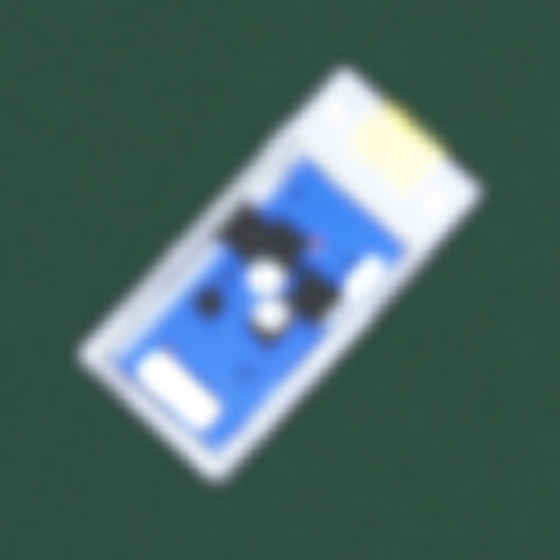

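View pics/o_b.png

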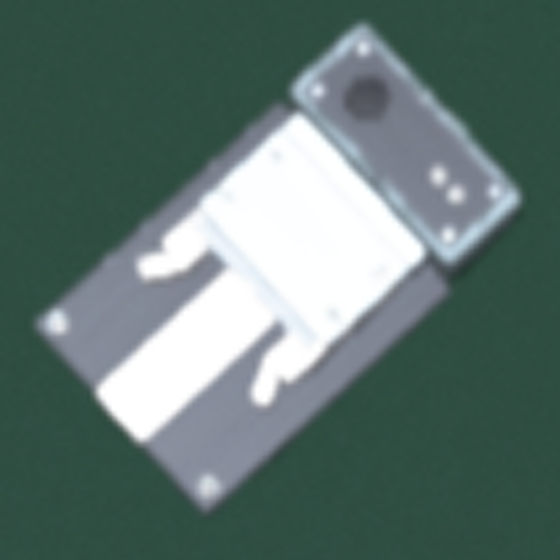

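The orthos show the carrier's nose (brass) toward the upper right, about (413,127), with the tail at (148,417). The dock's bed runs from (120,412) toward the lip at about (265,260), with the box behind it. Next I'll fit edges in both cameras.

```bash
cat >> h.py <<'E'
def rect(n,p,q,h,z,mask):
    "min-area rectangle of the mask blob nearest q, in world: centre, long side, short side, heading of the long side (mod pi)"
    s=.00025;o=ortho(n,p,q[0]-h,q[0]+h,q[1]-h,q[1]+h,z,s).astype(int)
    m=cv2.morphologyEx(mask(o).astype(np.uint8),cv2.MORPH_OPEN,np.ones((9,9)))
    nl,L,st,ce=cv2.connectedComponentsWithStats(m);i=1+np.argmax(st[1:,4])
    v,u=np.nonzero(L==i);P=np.float32(np.c_[q[0]+h-v*s,q[1]+h-u*s]*1000)
    b=cv2.boxPoints(cv2.minAreaRect(P));e=[b[1]-b[0],b[2]-b[1]];e.sort(key=np.linalg.norm)
    return b.mean(0),np.linalg.norm(e[1]),np.linalg.norm(e[0]),np.degrees(np.arctan2(e[1][1],e[1][0]))%180-180
E
python3 - <<'E'
from h import *
yaw=np.radians(-47.45);dx=np.array([np.cos(yaw),np.sin(yaw)]);O=np.array([.635,-.1645])
for n in("top","scene"):
    p=np.load(n+"0.npz")["p"]
    print(n,"carrier",rect(n,p,(.4615,-.056),.06,.008,lambda o:(o[...,2]>115)))
    print(n,"spare",rect(n,p,(.4225,-.292),.06,.008,lambda o:(o[...,2]>115)))
    def m(o): # only the bed ahead of the lead-ins
        r=np.arange(o.shape[0]);V,U=np.meshgrid(r,r,indexing='ij');q=O-.041*dx
        X=q[0]+.04-V*.00025-O[0];Y=q[1]+.04-U*.00025-O[1]
        a=X*dx[0]+Y*dx[1];b=-X*dx[1]+Y*dx[0]
        return (o.min(-1)>190)&(a<-.024)&(abs(b)<.022)
    print(n,"bed (x-60..-24)",rect(n,p,O-.041*dx,.04,.014,m))
    q=O; 
    print(n,"dock plate z8",rect(n,p,O+.018*dx,.115,.008,lambda o:(o[...,0]>85)))
E
```

```text
top carrier (array([461.06335 , -57.540047], dtype=float32), np.float32(87.235016), np.float32(43.96016), np.float32(-42.436234))
top spare (array([ 421.73175, -293.27997], dtype=float32), np.float32(87.115776), np.float32(43.71456), np.float32(-41.398743))
top bed (x-60..-24) (array([ 606.6281 , -132.30814], dtype=float32), np.float32(37.89885), np.float32(26.550472), np.float32(-47.779144))
top dock plate z8 (array([ 649.11926, -177.99255], dtype=float32), np.float32(165.40929), np.float32(94.29427), np.float32(-46.9534))
scene carrier (array([459.2201, -51.8161], dtype=float32), np.float32(90.13822), np.float32(42.19237), np.float32(-42.76883))
scene spare (array([ 419.59543, -286.64435], dtype=float32), np.float32(92.65633), np.float32(43.290207), np.float32(-42.26129))
scene bed (x-60..-24) (array([ 605.78644, -127.81984], dtype=float32), np.float32(45.84652), np.float32(24.747515), np.float32(-46.450256))
scene dock plate z8 (array([ 657.41504, -184.56116], dtype=float32), np.float32(195.0259), np.float32(92.19219), np.float32(-47.76677))
```

```bash
cat >> h.py <<'E'
def Rz(deg):
    a=np.radians(deg);c,s=np.cos(a),np.sin(a)
    return np.array([[c,s,0],[s,-c,0],[0,0,-1.]])
def st(t=""):
    s=sense();print(t,"t%.2f"%s["time_s"],"p",np.round(s["position"],4),"F",np.round(s["wrist_force"],1),"gap %.4f grip %.1f"%(s["finger_gap"],s["gripper_force"]));return s
E
python3 - <<'E'
from h import *
yaw=-42.5;d=np.array([np.cos(np.radians(yaw)),np.sin(np.radians(yaw)),0])
g=np.array([.4614,-.0565,0])-.020*d
R=Rz(yaw)
q=inverse_kinematics(g+[0,0,.08],R);print(q, inverse_kinematics(g+[0,0,.08],Rz(yaw+180)))
command_gripper(.054,20)
movep(g+[0,0,.075],R);st("above")
move_l(g+[0,0,.034],feed=.1);st("low")
print(move_l(g+[0,0,.012],feed=.015,until_force=3));s=st("touch")
p,_=camera("scene");cv2.imwrite("pics/s1.png",cv2.resize(p[180:340,220:420],None,fx=3,fy=3)[:,:,::-1])
E
```

```text
[ 0.15131567  0.31160348 -0.17569168  2.18378597  0.08836252  0.65258703
 -2.39891032] [ 0.5524143   0.3794067  -0.65695966  2.16256056  0.35651367  0.70507267
  0.48342984]
above t2.67 p [ 0.4471 -0.0436  0.0752] F [ 0.1 -0.3 -0.3] gap 0.0541 grip 0.0
low t3.23 p [ 0.4468 -0.0431  0.034 ] F [-0.5 -0.   0.5] gap 0.0538 grip 0.0
False
touch t4.84 p [ 0.4467 -0.043   0.0121] F [-0.4 -0.2  0.2] gap 0.0540 grip 0.0
```

View pics/s1.png

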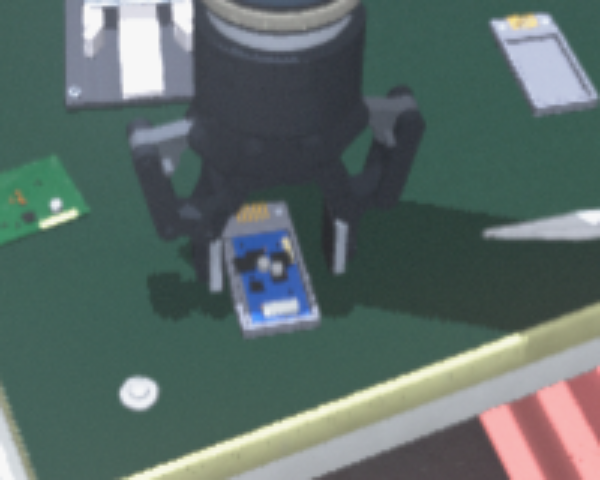

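The fingers straddle the carrier but sit slightly off-centre: left pad at (213,285), right at (340,268), carrier middle at about (272,270). They haven't reached the bench yet. I'll go lower and measure them against the carrier.

Run:
```python
from h import *
p=sense()["position"]
print(move_l([p[0],p[1],-.004],feed=.02,until_force=4));s=st("touch")
p=s["position"];move_l([p[0],p[1],p[2]+.004],feed=.05)
s=st("up");p=s["position"]
pc,d=camera("scene");W=cloud("scene",d)
f0=np.load("scene0.npz")["d"];W0=cloud("scene",f0)
R=s["tcp_rot"];L=(W-p)@R   # tool frame
new=(abs(d-f0)>.006)&(d>0)&(W[...,2]>.003)&(W[...,2]<.022)&(np.linalg.norm(L[...,:2],axis=-1)<.06)
for sg in(1,-1):
    P=L[new&(sg*L[...,1]>0)];print("finger",sg,len(P),np.round(np.percentile(P,[3,50,97],axis=0)*1e3,1).tolist())
c=(W0[...,2]>.004)&(W0[...,2]<.02)&(f0>0)&(np.linalg.norm(W0[...,:2]-[.461,-.055],axis=-1)<.06)
Pc=((W0[c]-p)@R)[:,:2];print("carrier in tool (scene)",cv2.minAreaRect(np.float32(Pc*1e3)))
```

```text
False
touch t5.84 p [ 0.4468 -0.043  -0.0039] F [-0.7 -0.3 -0. ] gap 0.0539 grip 0.0
up t6.09 p [ 0.4472 -0.043   0.0005] F [-0.1 -1.   0.6] gap 0.0542 grip 0.0
finger 1 48 [[-16.2, 5.8, -21.1], [-8.6, 26.3, -17.0], [8.9, 37.8, -3.9]]
finger -1 30 [[-13.5, -41.6, -21.3], [-11.7, -35.0, -18.6], [5.9, -25.9, -12.6]]
carrier in tool (scene) ((17.764720916748047, -1.319061279296875), (40.817352294921875, 86.06653594970703), 89.58710479736328)
```

Run:
```python
from h import *
s=st();print(s["tcp_rot"].round(3).tolist(),s["joint_pos"].round(3),s["joint_efforts"].round(1))
p,d=camera("scene");a=cv2.resize(p[180:340,220:420],None,fx=2.5,fy=2.5)
q,d2=camera("top");b=cv2.resize(q[160:290,180:320],(500,464));np.savez("n1.npz",p=p,d=d,q=q,d2=d2)
o=np.zeros((464,500,3),np.uint8);o[:400]=a
cv2.imwrite("pics/s2.png",o[:400,:,::-1])
W=cloud("scene",d);m=(d>0)&(np.linalg.norm(W[...,:2]-s["position"][:2],axis=-1)<.08)
print(np.histogram(W[m][:,2],bins=np.arange(-.02,.2,.01)))
```

```text
t6.14 p [ 4.471e-01 -4.300e-02  4.000e-04] F [ 0.3 -0.2  0.4] gap 0.0542 grip 0.0
[[0.737, -0.676, 0.001], [-0.676, -0.737, -0.0], [0.001, -0.001, -1.0]] [ 0.114  0.462 -0.136  2.23   0.138  0.456 -2.445] [  0.  -38.3  -0.7 -11.5   0.   -0.    0. ]
(array([ 143, 4051, 1306,   74,   95,  103,   91,  139,  377,  251,  306,
        291,  477,  626,   95,  112,  301,  322,  318,  526,  294]), array([-0.02, -0.01,  0.  ,  0.01,  0.02,  0.03,  0.04,  0.05,  0.06,
        0.07,  0.08,  0.09,  0.1 ,  0.11,  0.12,  0.13,  0.14,  0.15,
        0.16,  0.17,  0.18,  0.19]))
```

View pics/s2.png

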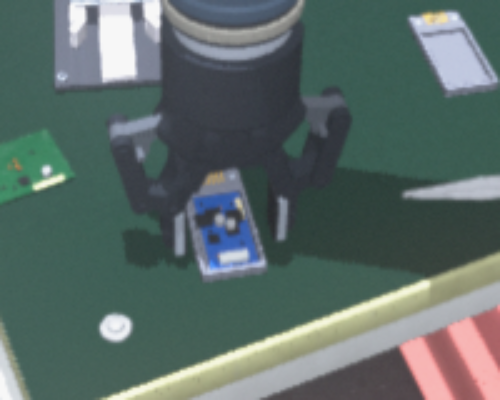

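The fingers straddle the carrier with their tips at about (178,250) and (280,235) in the crop, and they appear to be above the bench. I'll read the tip positions from depth.

Run:
```python
from h import *
f=np.load("n1.npz");W=cloud("scene",f["d"]);s=sense();L=(W-s["position"])@s["tcp_rot"]
for u in(289,291,293,330,332,334):
    print(u,[(v,*np.round(W[v,u]*1e3).astype(int),*np.round(L[v,u,:2]*1e3).astype(int),int(f["p"][v,u].mean())) for v in range(256,288,3)])
W=cloud("top",f["d2"]);L=(W-s["position"])@s["tcp_rot"]
m=(f["d2"]>0)&(abs(L[...,0])<.1)&(abs(L[...,1])<.1)&(W[...,2]>.02)
P=L[m]*1e3;print("top gripper tool-xyz pct",np.percentile(P,[1,50,99],axis=0).round(1).tolist())
```

```text
289 [(256, np.int64(462), np.int64(-8), np.int64(71), np.int64(-12), np.int64(-36), 64), (259, np.int64(461), np.int64(-7), np.int64(66), np.int64(-13), np.int64(-36), 61), (262, np.int64(462), np.int64(-7), np.int64(59), np.int64(-13), np.int64(-36), 66), (265, np.int64(461), np.int64(-6), np.int64(55), np.int64(-15), np.int64(-36), 60), (268, np.int64(465), np.int64(-11), np.int64(41), np.int64(-9), np.int64(-36), 80), (271, np.int64(465), np.int64(-11), np.int64(35), np.int64(-9), np.int64(-36), 75), (274, np.int64(466), np.int64(-12), np.int64(26), np.int64(-7), np.int64(-36), 75), (277, np.int64(466), np.int64(-12), np.int64(19), np.int64(-7), np.int64(-36), 74), (280, np.int64(474), np.int64(-21), np.int64(-2), np.int64(5), np.int64(-34), 77), (283, np.int64(469), np.int64(-16), np.int64(-1), np.int64(-2), np.int64(-35), 59), (286, np.int64(467), np.int64(-12), np.int64(-2), np.int64(-6), np.int64(-36), 78)]
291 [(256, np.int64(457), np.int64(-7), np.int64(76), np.int64(-17), np.int64(-34), 59), (259, np.int64(460), np.int64(-10), np.int64(64), np.int64(-12), np.int64(-33), 58)
[... 3893 characters left out ...]
 np.int64(32), 132), (268, np.int64(416), np.int64(-58), np.int64(30), np.int64(-12), np.int64(32), 117), (271, np.int64(418), np.int64(-61), np.int64(20), np.int64(-9), np.int64(33), 102), (274, np.int64(424), np.int64(-72), np.int64(-1), np.int64(3), np.int64(37), 88), (277, np.int64(421), np.int64(-68), np.int64(-2), np.int64(-3), np.int64(36), 57), (280, np.int64(418), np.int64(-64), np.int64(-4), np.int64(-7), np.int64(35), 56), (283, np.int64(414), np.int64(-58), np.int64(-2), np.int64(-14), np.int64(33), 58), (286, np.int64(412), np.int64(-54), np.int64(-4), np.int64(-18), np.int64(32), 73)]
top gripper tool-xyz pct [[-77.3, -39.3, -607.0], [-24.8, 54.6, -498.4], [48.2, 98.6, -113.6]]
```

By depth, the tips are about 15 mm above the bench with TCP z≈0, so the reported tip offset doesn't hold. Laterally the fit is good. I'll find the bench by touch.

Run:
```python
from h import *
command_gripper(.046,20);p=sense()["position"]
print(move_l([p[0],p[1],-.030],feed=.02,until_force=4));s=st("touch")
p=s["position"];move_l([p[0],p[1],p[2]+.003],feed=.05);s=st("up");p=s["position"]
pc,d=camera("scene");W=cloud("scene",d);L=(W-p)@s["tcp_rot"]
for sg in(1,-1):
    m=(d>0)&(abs(L[...,0]+.012)<.003)&(sg*L[...,1]>.022)&(sg*L[...,1]<.036)&(W[...,2]<.05)
    print(sg,m.sum(),np.sort(W[m][:,2])[:40:3].round(3))
```

```text
True
touch t7.20 p [ 0.4468 -0.043  -0.0098] F [-1.   0.6  6.3] gap 0.0461 grip 3.1
up t7.45 p [ 0.4469 -0.043  -0.0068] F [ 0.1 -0.3  0.6] gap 0.0464 grip 0.0
1 124 [-0.004 -0.003 -0.003 -0.002 -0.002 -0.002 -0.001 -0.001  0.006  0.008
  0.01   0.011  0.012  0.015]
-1 144 [-0.003 -0.003 -0.002 -0.002 -0.002 -0.001 -0.001 -0.001 -0.     0.
  0.004  0.006  0.009  0.009]
```

Run:
```python
from h import *
p=sense()["position"]
move_l([p[0],p[1],p[2]+.0007],feed=.05)
command_gripper(.036,20);s=st("closed")
move_l([p[0],p[1],p[2]+.05],feed=.1);s=st("lifted")
O=np.array([.635,-.164,0]);yw=-47.5;R=Rz(yw);dx=R[:,0]
for X in(-.085,-.038):print(inverse_kinematics(O+X*dx+[0,0,.02],R))
pc,d=camera("scene");q,d2=camera("top");np.savez("n2.npz",p=pc,d=d,q=q,d2=d2)
a=cv2.resize(pc[150:310,220:420],(500,400));b=cv2.resize(q[150:270,200:350],(500,400))
cv2.imwrite("pics/s3.png",np.vstack([a,b])[:,:,::-1][::1] if False else cv2.resize(np.hstack([a,b]),(800,320))[:,:,::-1])
```

```text
closed t7.97 p [ 0.4467 -0.043  -0.0061] F [-1.1 -1.3  2. ] gap 0.0389 grip 20.3
lifted t8.61 p [ 0.4464 -0.043   0.0429] F [ 0.4 -1.  -1.1] gap 0.0390 grip 20.3
[ 0.18622381  0.57616748 -0.11239463  1.90797934  0.09947768  0.66273623
 -2.38648833]
[ 0.22837965  0.62091595 -0.10520991  1.81550843  0.09387079  0.70997004
 -2.32840574]
```

View pics/s3.png

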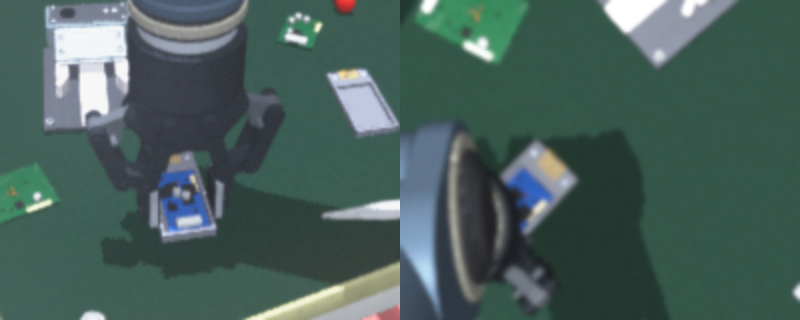

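The carrier is held at 20 N and lifted flat; the top view shows its nose at about (560,160) in the right half. I'll hover in front of the dock and measure nose against bed in the top camera.

Run:
```python
from h import *
O=np.array([.635,-.162,0]);R=Rz(-47.5);dx=R[:,0]
t=O-.090*dx
movep(t+[0,0,.045],R);st("hover high")
move_l(t+[0,0,.022],feed=.1);s=st("hover")
q,d2=camera("top");pc,d=camera("scene");np.savez("n3.npz",p=pc,d=d,q=q,d2=d2)
h=.07;c=O-.03*dx
o=ortho("top",q,c[0]-h,c[0]+h,c[1]-h,c[1]+h,.014+.008,h/280)
cv2.imwrite("pics/o3.png",o[:,:,::-1]);print(c)
```

```text
hover high t9.32 p [ 0.5734 -0.0956  0.0438] F [-0.6  0.3 -1. ] gap 0.0397 grip 20.3
hover t9.70 p [ 0.573  -0.0951  0.0214] F [ 0.1 -0.4 -1.4] gap 0.0394 grip 20.3
[ 0.61473229 -0.13988168  0.        ]
```

View pics/o3.png

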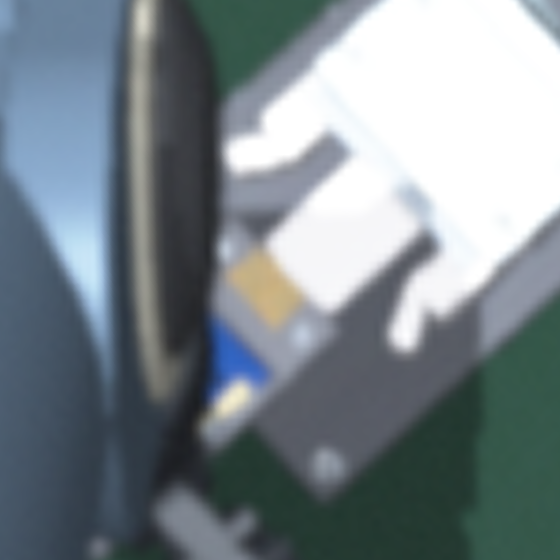

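In this ortho the nose's right corner is at about (338,328), the brass at (266,290), and the bed runs ahead from (300,275). I'll extract edge profiles in the dock frame.

```bash
cat >> h.py <<'E'
def dockortho(n,p,O,yaw,z,x0,x1,s=.0002,h=.05):
    "rows: dock x from x0 up; columns: dock y from -h up"
    a=np.radians(yaw);c=camera_params(n);X,Y=np.meshgrid(np.arange(x0,x1,s),np.arange(-h,h,s),indexing='ij')
    P=np.stack([O[0]+X*np.cos(a)-Y*np.sin(a),O[1]+X*np.sin(a)+Y*np.cos(a),0*X+z],-1).reshape(-1,3)
    R=np.array(c["rotation"]).T
    q,_=cv2.projectPoints(P,R,-R@np.array(c["position"]),np.array(c["K"]),np.array(c["dist"]))
    q=q.reshape(*X.shape,2).astype(np.float32);return cv2.remap(p,q[...,0],q[...,1],cv2.INTER_LINEAR)
E
python3 - <<'E'
from h import *
O=[.635,-.162];yaw=-47.5;f=np.load("n3.npz");p0=np.load("top0.npz")["p"]
def prof(p,z,x0,x1,t):
    o=dockortho("top",p,O,yaw,z,x0,x1).astype(float).mean((0,2));g=np.gradient(cv2.GaussianBlur(o[None],(1,1),0)[0] if 0 else np.convolve(o,np.ones(7)/7,'same'))
    i=[k for k in range(10,490) if abs(g[k])==abs(g[k-8:k+9]).max() and abs(g[k])>.8]
    print(t,[(round(k*.2-50,1),round(g[k],1)) for k in i])
for x in(-.056,-.050,-.044,-.038,-.032,-.026):prof(p0,.014,x,x+.004,f"bed {x}")
for x in(-.006,-.003,0):prof(p0,.0245,x,x+.003,f"cheek {x}")
for x in(-.055,-.051,-.047,-.043,-.039,-.035,-.031):prof(f["q"],.0355,x,x+.003,f"car {x}")
a=dockortho("top",f["q"],O,yaw,.0355,-.065,-.005);b=dockortho("top",p0,O,yaw,.014,-.065,.025)
cv2.imwrite("pics/o4.png",np.vstack([b[::-1],a[::-1]])[:,:,::-1])
E
```

```text
bed -0.056 [(-46.8, np.float64(4.4)), (-37.6, np.float64(-2.6)), (-13.8, np.float64(6.0)), (12.2, np.float64(-6.4)), (35.2, np.float64(4.0)), (43.2, np.float64(-5.7))]
bed -0.05 [(-47.2, np.float64(4.0)), (-37.8, np.float64(-1.4)), (-14.0, np.float64(6.1)), (12.2, np.float64(-6.2)), (35.8, np.float64(1.1)), (43.4, np.float64(-4.6))]
bed -0.044 [(-47.4, np.float64(3.7)), (-14.0, np.float64(6.3)), (12.2, np.float64(-6.2)), (43.8, np.float64(-3.2))]
bed -0.038 [(-47.4, np.float64(3.8)), (-13.8, np.float64(6.1)), (12.2, np.float64(-6.5)), (43.6, np.float64(-3.1))]
bed -0.032 [(-47.6, np.float64(3.7)), (-14.0, np.float64(6.2)), (12.2, np.float64(-6.4)), (43.6, np.float64(-3.2))]
bed -0.026 [(-47.4, np.float64(4.0)), (-14.0, np.float64(6.3)), (12.2, np.float64(-6.3)), (44.2, np.float64(-3.5))]
cheek -0.006 [(-34.8, np.float64(6.5)), (-21.4, np.float64(-6.6)), (-15.6, np.float64(6.6)), (10.0, np.float64(-6.7)), (19.4, np.float64(7.4)), (33.0, np.float64(-6.4)), (41.6, np.float64(-2.9))]
cheek -0.003 [(-35.0, np.float64(7.2)), (-21.2, np.float64(-6.4)), (-15.6, np.float64(6.5)), (10.0, np.fl
[... 694 characters left out ...]
oat64(2.9)), (6.8, np.float64(-3.9)), (28.8, np.float64(2.7)), (36.4, np.float64(-2.9)), (44.2, np.float64(3.0)), (44.4, np.float64(3.0))]
car -0.043 [(-21.4, np.float64(3.3)), (9.4, np.float64(-3.9)), (33.2, np.float64(2.8)), (41.0, np.float64(-2.8))]
car -0.039 [(-20.8, np.float64(3.7)), (-14.0, np.float64(-1.7)), (14.2, np.float64(-5.5)), (38.2, np.float64(2.7)), (45.0, np.float64(-3.0))]
car -0.035 [(-21.2, np.float64(3.2)), (-13.4, np.float64(-0.9)), (10.6, np.float64(0.8)), (16.0, np.float64(-4.6)), (42.6, np.float64(2.9))]
car -0.031 [(-21.2, np.float64(2.2)), (-16.0, np.float64(2.0)), (2.0, np.float64(-1.0)), (6.4, np.float64(-2.4)), (21.8, np.float64(-2.7)), (47.4, np.float64(2.5))]
```

View pics/o4.png

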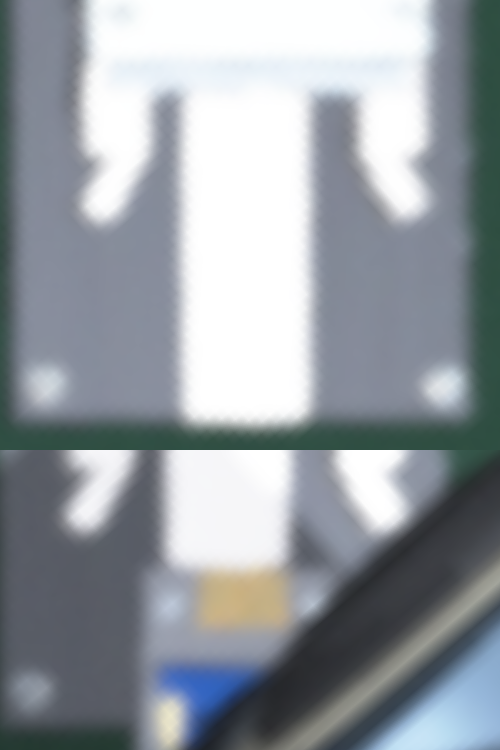

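The dock yaw of -47.5° is confirmed, and the bed axis is at y≈-0.9 mm in this frame. The carrier centre is at y≈-1 mm and the nose at x≈-29 mm, so they are well aligned. Now I'll lay it on the bed ahead of the lip.

Run:
```python
from h import *
O=np.array([.635,-.162,0]);R=Rz(-47.5);dx=R[:,0]
def P(x,z):return O+x*dx+[0,0,z]
print(move_l(P(-.090,.0135),feed=.06),);st("down")
print(move_l(P(-.066,.0135),feed=.06,until_force=5));st("over bed")
print(move_l(P(-.066,.000),feed=.012,until_force=2.5));s=st("on bed");print((s["position"]-O)@R)
pc,d=camera("scene");q,_=camera("top");np.savez("n4.npz",p=pc,q=q)
a=cv2.resize(pc[130:250,200:350],(500,400));b=cv2.resize(q[80:200,230:380],(500,400))
cv2.imwrite("pics/s5.png",cv2.resize(np.hstack([a,b]),(800,320))[:,:,::-1])
```

```text
False
down t10.09 p [ 0.5738 -0.0956  0.0131] F [ 0.5  0.  -0.9] gap 0.0392 grip 20.3
False
over bed t10.64 p [ 0.5904 -0.1136  0.0134] F [ 0.6  0.3 -2. ] gap 0.0391 grip 20.3
True
on bed t11.26 p [ 0.5904 -0.1132  0.0079] F [-0.6 -0.2  3.8] gap 0.0394 grip 20.8
[-6.60995903e-02 -5.53711966e-05 -7.85274780e-03]
```

View pics/s5.png

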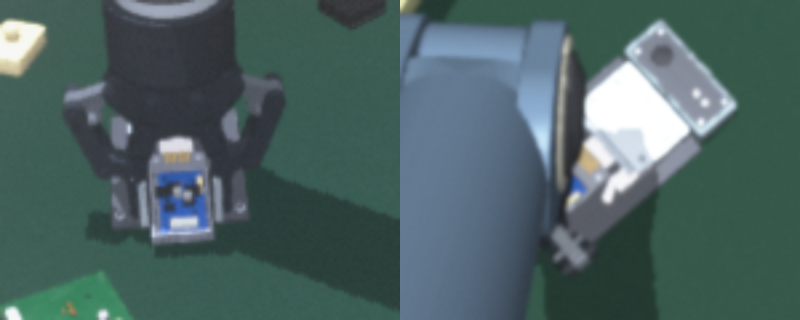

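The touch came at exactly the predicted height (TCP 7.9 mm). The carrier lies on the bed with its nose between the lead-ins. Slide it in.

Run:
```python
from h import *
O=np.array([.635,-.162,0]);R=Rz(-47.5);dx=R[:,0]
def rep(t):
    s=st(t);print("   tool x in dock %.1f y %.1f"%tuple(((s["position"]-O)@R)[:2]*1e3),"push %.1f lat %.1f"%(-s["wrist_force"]@dx,s["wrist_force"]@R[:,1]))
def P(x,z=.0080):return O+x*dx+[0,0,z]
for x in(-.056,-.046):
    hit=move_l(P(x),feed=.03,until_force=5);print(hit);rep("slide")
    if hit:break
else:
    print(move_l(P(-.025),feed=.01,until_force=9.5));rep("push");sleep(.3);rep("settled")
```

```text
True
slide t11.57 p [ 0.5904 -0.1132  0.0079] F [-1.2  0.6  3.5] gap 0.0391 grip 20.8
   tool x in dock -66.1 y -0.1 push 1.3 lat 0.4
```

```bash
cat > push.py <<'E'
from h import *
O=np.array([.635,-.162,0]);R=Rz(-47.5);dx=R[:,0]
def rep(t):
    s=st(t);print("   tool x in dock %.1f y %.1f"%tuple(((s["position"]-O)@R)[:2]*1e3),"push %.1f lat %.1f"%(-s["wrist_force"]@dx,s["wrist_force"]@R[:,1]));return s
def P(x,z=.0085):return O+x*dx+[0,0,z]
E
python3 - <<'E'
from push import *
move_l(P(-.066),feed=.02);rep("relieved")
for x in(-.060,-.054,-.047):
    hit=move_l(P(x),feed=.03,until_force=7);print(hit);rep("slide")
    if hit:break
else:
    print(move_l(P(-.025),feed=.01,until_force=9.5));rep("push");sleep(.3);rep("settled")
E
```

```text
relieved t11.82 p [ 0.5901 -0.1133  0.0081] F [-0.8 -0.4  0.2] gap 0.0391 grip 20.3
   tool x in dock -66.3 y 0.2 push 0.2 lat 0.9
False
slide t12.17 p [ 0.5945 -0.1181  0.0083] F [ 1.1 -0.1 -1.6] gap 0.0391 grip 20.3
   tool x in dock -59.7 y 0.2 push -0.8 lat -0.7
False
slide t12.52 p [ 0.5987 -0.1225  0.0085] F [-0.4 -0.1 -1.3] gap 0.0394 grip 20.3
   tool x in dock -53.7 y 0.1 push 0.2 lat 0.3
False
slide t12.90 p [ 0.6034 -0.1276  0.0085] F [ 0.1  0.2 -1.1] gap 0.0390 grip 20.3
   tool x in dock -46.8 y 0.1 push 0.1 lat -0.2
True
push t14.15 p [ 0.6088 -0.1334  0.0079] F [-3.3  2.5  6.3] gap 0.0395 grip 20.9
   tool x in dock -38.8 y -0.0 push 4.1 lat 0.7
settled t14.45 p [ 0.6087 -0.1332  0.008 ] F [-2.3  1.6  5. ] gap 0.0392 grip 20.9
   tool x in dock -39.0 y -0.0 push 2.8 lat 0.6
```

Run:
```python
from push import *
x=-.039
move_l(P(x,.0088),feed=.02);rep("raised")
for k in range(12):
    x+=.0007;move_l(P(x,.0088),feed=.01);sleep(.1)
    f=np.mean([-sense()["wrist_force"]@dx for _ in range(1)]);s=rep(k)
    if f>8.5:break
```

```text
raised t14.73 p [ 0.608  -0.1327  0.0085] F [-3.2  3.1  0.7] gap 0.0392 grip 20.4
   tool x in dock -39.8 y 0.1 push 4.5 lat 0.2
0 t15.08 p [ 0.6085 -0.1332  0.0084] F [-4.2  4.3  1. ] gap 0.0395 grip 20.4
   tool x in dock -39.1 y 0.1 push 6.0 lat 0.2
1 t15.43 p [ 0.6089 -0.1336  0.0084] F [-4.4  4.2  1.1] gap 0.0391 grip 20.5
   tool x in dock -38.6 y 0.1 push 6.0 lat 0.4
2 t15.78 p [ 0.6092 -0.1339  0.0083] F [-4.6  4.3  1.4] gap 0.0392 grip 20.5
   tool x in dock -38.2 y 0.1 push 6.3 lat 0.4
3 t16.13 p [ 0.6093 -0.1341  0.0082] F [-4.7  4.9  1.3] gap 0.0394 grip 20.5
   tool x in dock -37.9 y 0.1 push 6.8 lat 0.1
4 t16.48 p [ 0.6094 -0.1341  0.0081] F [-6.1  5.1  2.1] gap 0.0392 grip 20.5
   tool x in dock -37.9 y 0.0 push 7.9 lat 1.0
5 t16.83 p [ 0.6094 -0.1341  0.008 ] F [-5.3  6.   2.1] gap 0.0390 grip 20.6
   tool x in dock -37.9 y 0.1 push 8.0 lat -0.1
6 t17.18 p [ 0.6094 -0.1342  0.008 ] F [-7.2  8.   3.1] gap 0.0392 grip 20.7
   tool x in dock -37.8 y 0.1 push 10.8 lat -0.1
```

The advance stopped at x=-37.8 mm and the force then rose stiffly past the 6.5 N spring level, so it is on the stops. I'll check steadiness and take a last look.

Run:
```python
from push import *
F=[]
for _ in range(12):
    sleep(.1);s=sense();F.append([-s["wrist_force"]@dx,s["wrist_force"][2],(s["position"]-O)@dx*1e3])
print(np.round(F,1).tolist());rep("hold")
pc,d=camera("scene");q,_=camera("top")
# carrier tail: dock-frame view from scene cam at z=.022 (expected tail at x=-60)
o=dockortho("scene",pc,O[:2],-47.5,.022,-.085,-.02,h=.04)
cv2.imwrite("pics/s6.png",np.hstack([cv2.resize(pc[120:240,200:350],(400,325)),cv2.resize(o[::-1],(400,325))])[:,:,::-1])
```

```text
[[10.6, 3.8, -37.9], [10.0, 3.5, -37.8], [10.2, 3.1, -37.9], [10.9, 3.9, -37.9], [10.9, 3.9, -37.9], [10.7, 3.1, -37.8], [9.9, 3.3, -37.9], [9.3, 3.1, -37.9], [10.0, 3.7, -37.8], [10.1, 3.4, -37.8], [10.1, 2.9, -37.9], [10.1, 3.3, -37.9]]
hold t18.38 p [ 0.6094 -0.1341  0.008 ] F [-6.8  7.6  3.3] gap 0.0390 grip 20.7
   tool x in dock -37.9 y 0.1 push 10.1 lat -0.1
```

View pics/s6.png

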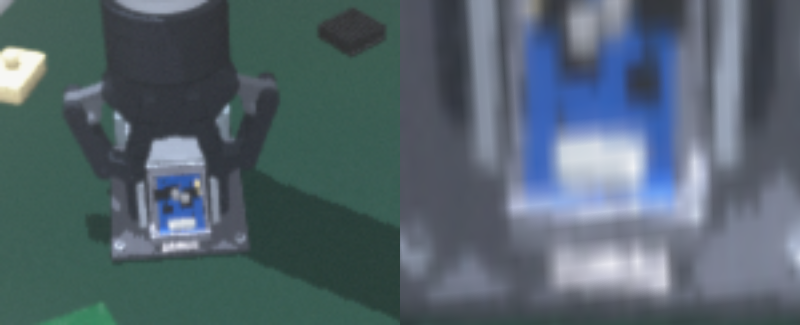

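The carrier sits under the lip and the white bed's front shows below the tail. I'll check the tail position numerically: flush with the plate's front edge (dock x=-60) means home.

Run:
```python
from push import *
pc,d=camera("scene");c=camera_params("scene");Rc=np.array(c["rotation"]).T
def pr(x,y,z):
    X=O+dx*x+np.array([-dx[1],dx[0],0])*y+[0,0,z]
    return cv2.projectPoints(X[None],Rc,-Rc@np.array(c["position"]),np.array(c["K"]),np.array(c["dist"]))[0].ravel().round(1)
for n,v in dict(plate_top=(-.06,0,.008),bench=(-.06,0,0),bed_top=(-.06,0,.014),tail_top_home=(-.06,0,.022),tail_top_5short=(-.065,0,.022),tail_bot_5short=(-.065,0,.014)).items():print(n,pr(*v))
u=int(pr(-.06,0,.014)[0])
for U in(u-8,u-3,u,u+3,u+9,u+20):print(U,[(v,*pc[v,U].tolist()) for v in range(198,220)] if U in(u,u+9) else [int(pc[v,U].mean()) for v in range(198,220)])
f0=np.load("scene0.npz")["p"];print("before",[int(f0[v,u].mean()) for v in range(198,222)])
```

```text
plate_top [268.3 211.1]
bench [268.5 214.4]
bed_top [268.1 208.5]
tail_top_home [267.9 205.1]
tail_top_5short [268.1 206.9]
tail_bot_5short [268.3 210.4]
260 [107, 110, 113, 112, 115, 119, 135, 168, 183, 163, 127, 119, 114, 116, 122, 110, 82, 63, 66, 78, 80, 79]
265 [108, 112, 145, 199, 223, 219, 184, 168, 192, 129, 120, 146, 194, 189, 157, 98, 77, 65, 77, 79, 80, 80]
268 [(198, 56, 98, 182), (199, 67, 106, 187), (200, 130, 151, 202), (201, 212, 219, 228), (202, 217, 223, 229), (203, 199, 207, 216), (204, 162, 176, 208), (205, 142, 165, 227), (206, 188, 197, 223), (207, 121, 126, 143), (208, 117, 122, 136), (209, 170, 173, 188), (210, 225, 226, 234), (211, 194, 195, 210), (212, 125, 127, 139), (213, 82, 86, 96), (214, 67, 76, 81), (215, 51, 76, 69), (216, 58, 92, 81), (217, 60, 93, 83), (218, 57, 93, 83), (219, 59, 94, 85)]
271 [111, 114, 157, 217, 219, 195, 185, 182, 179, 124, 128, 164, 191, 182, 108, 79, 67, 63, 77, 79, 79, 78]
277 [(198, 116, 122, 140), (199, 122, 128, 149), (200, 125, 133, 153), (201, 114, 122, 144), (202, 118, 125, 148), (203, 117, 123, 147), (204, 147, 154, 182), (205, 183, 193, 218), (206, 121, 127, 144), (207, 111, 115, 129), (208, 100, 105, 117), (209, 86, 90, 101), (210, 80, 86, 95), (211, 83, 87, 97), (212, 86, 91, 102), (213, 71, 76, 85), (214, 54, 73, 70), (215, 55, 90, 82), (216, 59, 95, 86), (217, 60, 95, 85), (218, 59, 94, 85), (219, 58, 93, 84)]
288 [86, 88, 87, 88, 85, 86, 87, 87, 99, 112, 119, 97, 100, 111, 82, 65, 66, 75, 81, 76, 78, 81]
before [247, 247, 247, 247, 247, 247, 247, 247, 247, 247, 247, 247, 229, 186, 124, 87, 80, 72, 81, 82, 79, 81, 84, 82]
```

The tail edge (row 206.5) and bed face (rows 209–212) match the home position to under half a pixel, and the force profile matches the pin springs up to the hard stop. Handing in.

```bash
python3 -c "
from push import *
rep('end');print(finish_job())"
```

```text
end t18.53 p [ 0.6094 -0.1341  0.008 ] F [-7.2  6.6  3.7] gap 0.0395 grip 20.7
   tool x in dock -37.9 y 0.1 push 9.8 lat 0.9
the job is handed in; nothing more can be done
None
```

The loaded carrier is in the dock, pressed home against the stops with about 10 N and still held at about 20 N of grip; I handed the job in at 18.5 s, and the spare was not touched.

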